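# Give a scooter tyre a burst of air

## Robot

A 6-joint arm with a two-finger parallel gripper is mounted at the origin on the work surface. World frame = base frame: x ahead of the robot, y to its left, z up, the work surface at z = 0. Lengths are in m, angles in rad, forces in N, time in s.
With the tool pointing down it reaches from about 0.225 to 0.875 m from the base axis. Payload 3.4 kg.
Tool frame: the origin (TCP) lies between the finger pads; the fingertips stand 11 mm ahead of it and the grasp point (between the pads) lies 8 mm behind it (tips_ahead is the distance from the TCP to the fingertips, in m); z points along the fingers, x is the direction in which the jaws open and shut, and the axes are right-handed (so a half turn about z gives the same grasp; the last joint's range is limited). The gripper opens to 85 mm and grips with 20 to 120 N. Pads are 22 mm wide; open, the fingers measure 114 mm over their backs; the gripper's body (76 mm by 85 mm) begins 54 mm behind the grasp point. The pads swing forward as they close: fully open they stand 13 mm farther back than shut.
Start: joints at [1.18, 0.276, 1.505, -0, 1.361, -0.121], TCP at [0.153, 0.554, 0.215] pointing down, gripper open.
Joint ranges: [-2.89, 2.89], [-0.75, 2.08], [0.22, 2.7], [-1.18, 4.32], [0.11, 2.71], [-2.7, 2.7]. Speed limits (rad/s): [2.57, 2.57, 3.14, 3.14, 3.14, 3.14].

## Interface

Orientations are given as a unit quaternion [w, x, y, z].
In Python, from rig import get_state, get_image, sign_off, masks_of, tips_ahead gives the robot as it stands.
- The arm moves only by the tool play_rows, never from a script. Its argument "series" is a list of rows, each an object of numbers: "fingers": the closure, from -1 (fully open) to 1 (shut); "dx", "dy", "dz": the shift along the world's x, y, z in mm; "turn": the turn about the world's z in rad. A call has 1 to 20 rows; each row shifts and turns the pose as measured when the row begins; what a row does not reach is not made up. A row lasts 1/12 s, in which the tool goes at most 41.7 mm and 7.16 degrees, less where a joint would pass 70% of its speed; a pose out of reach is approached as far as the arm can. A call with a gripper value outside its range is refused whole. The fingers move at their own pace and stop on an object; "squeeze" is the grip in N (left out, the last holds). Time passes only in rows, so rows that do not move let the fingers close. It gives the time, the measured TCP pose, the force and the opening at its end, in the units of the state.
- get_state(): the state, without advancing time (a new reading comes with each control period).
- get_image(name): name is "side" or "top" or "wrist"; returns a dict with "pixels" (400x640x3 uint8, red, green, blue), "vfov" (degrees; the focal length in pixels is half the picture's height over the tangent of half this angle, whatever the lens; pixels are square), "cx", "cy" (the principal point, pixels), "rvec" (rotation vector, rad) and "tvec" (3), from world to camera coordinates, as OpenCV has them; the wrist camera has in their place "hand_eye" (4x4, takes a point from camera to tool coordinates, whose origin is the TCP and whose axes are the tool frame's). Camera axes: x right, y down, z forward; pixel columns grow to the right and rows downward; lengths in m; the calibration is good to about 2 mm. A picture is of the moment at which its call begins: read the wrist's pose just before it. There is no depth.
- sign_off(): hands the job in, once; it reports no verdict.
Trained networks look in a picture, given as the dict that the camera call returned (one of the last four; its "shot" number tells which), for a name from the list of things; names that differ only in an ending like _2 or _b are one class to them, and where a whole thing is asked for, a point or a joint stands for the part that bears it (a point fixed in the world has none). Each returns a list of dicts, best first, with "p" (0 to 1); they miss things now and then, are a little off and sometimes report something else, mostly with a low value. They report only what shows in the picture. A call takes as long as a camera call. They do not tell look-alikes from the thing itself.
- masks_of(picture, label): "region" (400x640 bool, what is visible of it) and "xy" ([column, row] in pixels, amid what is visible of it).
The state is a dict: "clock": time; "qpos": joint angles; "qd": joint speeds; "effort": joint torques, N m; "position": TCP position; "ee_rot": TCP orientation; "contact_force": force on the tool from outside, world axes, zero at the start; "moment": the same for the moment, N m; "width": finger opening in m.
Only numpy, scipy, OpenCV 4.12 (cv2) and the standard library are available. Lean on these libraries where they do the work, as an engineer would, in place of code of your own. Each camera call takes 0.05 s, during which the arm holds its last target. There are 200 camera calls.

## Task

Move the roll of tape completely out of the circle that the air valve's lever sweeps, leaving it lying flat on the bench, then turn the lever fully open. Push the flat black paddle of the inflator box well over towards the side of its brass outlet, hold it over for at least a second and a half, and let it spring back upright; then turn the valve lever fully shut again. Leave the other box's ball-topped stick and everything else on the bench as they are.

Things in the scene. Friction and masses are not known exactly. Their poses are not given: they have to be found in the camera images.
- valve: fixed brass ball valve with a 130 mm brass pipe (38 mm across at most, top at 43 mm) lying along its y axis, on a 70 mm square steel foot. Origin on the bench on the lever's turning axis (z, vertical); the hub on the axis is 69 mm high
- lever (a joint): angle of the valve's lever, rad: a flat steel bar 20 mm wide and 12 mm thick, its underside 46 mm and its top 58 mm above the bench, reaching 130 mm out from the axis. At 0 (shut, stop) it points along the valve's -x axis, across the pipe; it turns counter-clockwise seen from above to 1.571 (fully open, stop), where it points along the valve's -y axis, over the pipe. It stays where it is left; about 2.5 N at its end moves it
- lever_end (a point): point in the lever's middle height, 115 mm from the axis (15 mm short of its end), 52 mm above the bench
- inflator: fixed grey inflator box 110 mm (x) by 90 mm (y) by 45 mm high, origin in the middle of its underside. A brass outlet stub, 22 mm across, sticks 31 mm out of its +y side. The paddle stands in the middle of its top. It may stand at any yaw
- paddle (a joint): lean of the inflator's paddle, rad, sprung to 0 (upright): positive leans towards the box's +y side (the outlet), stops at -0.5 and 0.5. Its hinge lies along the box's x axis in the middle of the top face, 45 mm above the bench. Spring 0.4 N m per rad, about 4 N at 35 mm above the hinge for 0.35 rad. A push counts as over from about 0.3
- paddle_top (a point): middle of the paddle's top edge, 55 mm above the hinge, 100 mm above the bench. The paddle is a flat black blade 42 mm wide (box's x), 14 mm thick (box's y), its blade from 10 to 55 mm above the hinge
- lift_box: a second fixed grey box with the same size and outlet, origin in the middle of its underside; it carries a round stick with a 28 mm ball on it in place of a paddle. Not to be touched
- stick (a joint): lean of that stick, rad, sprung to 0, positive towards its box's +y side. Leave alone
- stick_top (a point): top of that stick's ball, 55 mm above its box's top face, 100 mm above the bench
- roll_mid (a point): roll of brown tape lying flat on the bench, 110 mm outer diameter, 76 mm hole right through, 52 mm high, about 0.3 kg; it slides with some friction and can tip if pushed or dragged near its top edge, so keep low; this point is in the middle of its hole half-way up. It blocks the lever's path. Out of the lever's circle means that its centre is more than 185 mm from the valve's axis
- grip: loose rubber handlebar grip lying along its x axis, 120 mm long, 39 mm thick; origin under its middle. Bystander
- tin: loose tin, 70 mm diameter, 75 mm high, upright; origin under its middle. Bystander
- spray: loose standing bottle, 64 mm diameter, 190 mm high; origin under its middle. Bystander
- driver: loose screwdriver lying along its x axis, 180 mm long, under 40 mm thick; origin under its middle. Bystander
- wrench: loose wrench lying along its x axis, 180 mm long, flat; origin under its middle. Bystander
- disc: loose steel brake disc lying flat, 120 mm diameter, 6 mm thick; origin under its middle. Bystander
- charger: loose black charger, 130 mm (x) by 65 mm (y) by 35 mm high; origin under its middle. Bystander
Mind the look-alikes: they are no part of the job. Leave any orange look-alike of the inflator alone. Of the things that look like the part that bears roll_mid, the larger one is meant.

How it is judged:
By the outcome, as a careful person would: the job done as asked, in the order asked, and still so for the second after the job is handed in, with the robot touching nothing.
It also fails if it takes over 72 s, if anything falls off the work surface, if the arm or the gripper's body presses on something with over 40 N, if the wrist force passes 120 N, or if a joint passes its speed limit or range.

## Working session

There is one attempt and no reset: what is moved stays moved. The work goes in short steps, Python scripts to look and compute and a tool call to move; the robot and the scene stay as the last step left them, time stands still between calls to the robot, and variables do not carry over. Pictures are saved under pics/ and viewed, about 8 in all and at most 12, crops included, and the job is handed in when it is done.

Besides the shell and the picture viewer there is one more tool, called after "Request:" by a JSON object that holds its "api" and its "payload", one argument or row to a line. play_rows: Moves the arm, as the interface text tells. Its arguments: {"type":"object","properties":{"series":{"type":"array"},"squeeze":{"type":"number"}},"required":["series"]}

```bash
ls; mkdir -p pics; cat > h.py <<'E'
import numpy as np,cv2
from rig import *
def K(im):
    f=200/np.tan(np.radians(im["vfov"])/2); return f
def ray(im,px):
    f=K(im);d=np.array([(px[0]-im["cx"])/f,(px[1]-im["cy"])/f,1.])
    R,_=cv2.Rodrigues(np.array(im["rvec"],float));return -R.T@np.ravel(im["tvec"]),R.T@d
def at(im,px,z):
    o,d=ray(im,px);return o+d*(z-o[2])/d[2]
def proj(im,p):
    R,_=cv2.Rodrigues(np.array(im["rvec"],float));c=R@np.array(p,float)+np.ravel(im["tvec"]);f=K(im)
    return [im["cx"]+f*c[0]/c[2],im["cy"]+f*c[1]/c[2]]
def save(im,n,crop=None,s=1):
    p=im["pixels"][:,:,::-1]
    if crop: a,b,c,d=crop;p=p[b:d,a:c]
    cv2.imwrite("pics/"+n,cv2.resize(p,None,fx=s,fy=s,interpolation=cv2.INTER_CUBIC))
E
python3 - <<'E'
from h import *
t=get_image("top");s=get_image("side")
save(t,"top.png",s=1.25);save(s,"side.png",s=1.25)
print(get_state())
for im,n in((t,"top"),(s,"side")):
    for l in ["valve","lever","inflator","paddle","lift_box","stick","roll_mid","tin","spray","grip","driver","wrench","disc","charger"]:
        print(n,l,[(round(m["p"],2),np.round(m["xy"]).tolist(),int(m["region"].sum()),np.round(at(im,m["xy"],.05)[:2],3).tolist()) for m in masks_of(im,l)[:3]])
E
```

```text
pics
{'clock': 0.1, 'qpos': array([ 1.18001294e+00,  2.76543092e-01,  1.50599799e+00, -1.30224384e-06,
        1.36072076e+00, -1.21015240e-01]), 'qd': array([ 4.36003941e-05, -2.14577627e-03, -1.74142663e-03, -8.27100255e-04,
        6.28449051e-04, -7.38595285e-04]), 'effort': array([ 1.27618699e-03, -4.17701232e+01, -2.46404743e+01, -1.43198636e-04,
        5.87608825e-03,  1.29460381e-05]), 'position': array([0.15306431, 0.55373412, 0.21382318]), 'ee_rot': array([ 4.22105205e-04,  7.95772214e-01,  6.05595481e-01, -7.19985986e-04]), 'contact_force': array([-0.16265477,  0.48062104,  0.09864821]), 'moment': array([-0.03180521,  0.00484668,  0.00780146]), 'width': 0.08531146245498568}
top valve [(0.97, [376.0, 194.0], 712, [0.588, -0.212])]
top lever [(0.7, [373.0, 200.0], 262, [0.568, -0.202]), (0.34, [414.0, 269.0], 385, [0.331, -0.329])]
top inflator [(0.89, [293.0, 199.0], 908, [0.575, 0.074]), (0.76, [354.0, 265.0], 926, [0.346, -0.128])]
top paddle [(0.48, [352.0, 261.0], 41, [0.362, -0.123]), (0.42, [290.0, 197.0], 62, [0.584, 0.083])]
top lift_box [(0.79, [222.0, 201.0], 888
[... 1229 characters left out ...]
0], 1801, [0.497, -0.295])]
side tin [(0.66, [256.0, 313.0], 1225, [0.322, -0.335])]
side spray [(0.72, [362.0, 166.0], 979, [0.785, 0.251]), (0.71, [380.0, 224.0], 787, [0.708, -0.093]), (0.19, [224.0, 206.0], 238, [0.314, 0.132])]
side grip [(0.63, [223.0, 203.0], 247, [0.313, 0.154]), (0.33, [329.0, 290.0], 1803, [0.495, -0.309])]
side driver [(0.77, [221.0, 207.0], 232, [0.306, 0.133]), (0.42, [229.0, 174.0], 676, [0.357, 0.327])]
side wrench [(0.93, [416.0, 277.0], 416, [0.704, -0.327]), (0.42, [315.0, 194.0], 216, [0.587, 0.12])]
side disc [(0.7, [382.0, 231.0], 707, [0.703, -0.125])]
side charger [(0.56, [229.0, 171.0], 645, [0.36, 0.354]), (0.28, [319.0, 193.0], 176, [0.599, 0.124])]
```

View pics/top.png

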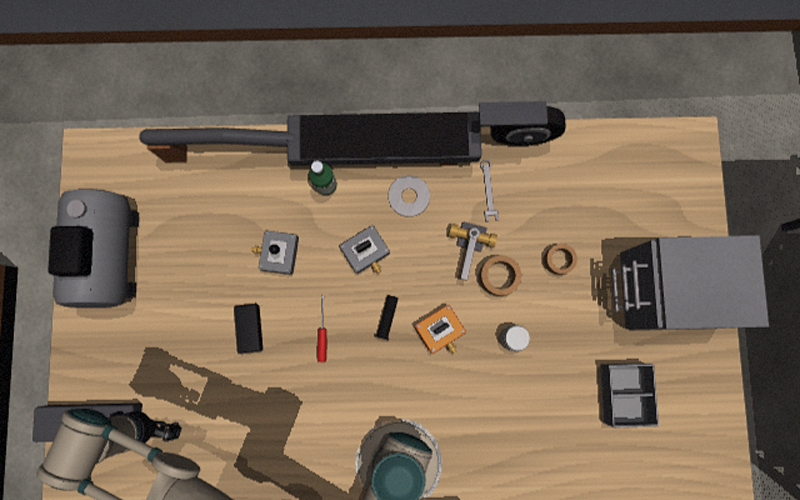

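View pics/side.png

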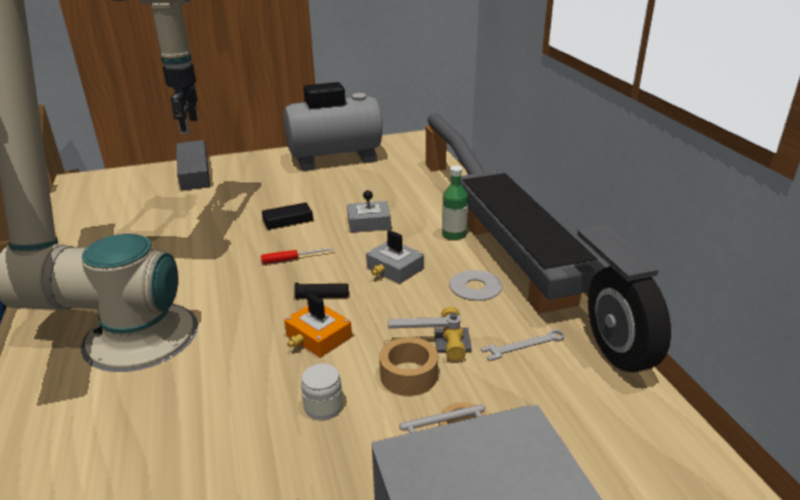

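Candidates (native px, top view):
- **Inflator:** the grey box at (293,199) has a flat blade. The orange one at (352,263) is the look-alike, and (222,201) is the ball-stick lift box.
- **Roll:** the larger is at (402,215) and the smaller, at about (448,206), is the look-alike.

I choose the grey box and the larger roll. Next I fly over for a closer look.

Request:
{"api": "play_rows", "payload": {
  "series": [
    {"dx": 12, "dy": -25, "dz": 25, "fingers": -1},
    {"dx": 15, "dy": -32, "dz": 20},
    {"dx": 20, "dy": -32, "dz": 10},
    {"dx": 20, "dy": -35},
    {"dx": 20, "dy": -35},
    {"dx": 20, "dy": -35},
    {"dx": 20, "dy": -35},
    {"dx": 20, "dy": -35},
    {"dx": 20, "dy": -35},
    {"dx": 20, "dy": -35},
    {"dx": 20, "dy": -35},
    {"dx": 20, "dy": -35},
    {"dx": 20, "dy": -35},
    {"dx": 20, "dy": -35},
    {"dx": 15, "dy": -35},
    {"dx": 10, "dy": -35},
    {"dx": 10, "dy": -35},
    {"dx": 10, "dy": -35},
    {"dx": 0, "dy": -30},
    {"dx": 0, "dy": 0}
  ]
}}

```text
invalid input at $.series[0]: expected keys fingers, dx, dy, dz, turn
```

```bash
cat >> h.py <<'E'
from scipy.spatial.transform import Rotation as Ro
def wrist():
    s=get_state();im=get_image("wrist")
    q=s["ee_rot"];T=np.eye(4);T[:3,:3]=Ro.from_quat([q[1],q[2],q[3],q[0]]).as_matrix();T[:3,3]=s["position"]
    C=np.linalg.inv(T@np.array(im["hand_eye"]));im["rvec"]=cv2.Rodrigues(C[:3,:3])[0];im["tvec"]=C[:3,3]
    return s,im
E
python3 - <<'E'
from h import *
s,im=wrist();print(s["clock"],s["position"],s["qpos"],at(im,(320,200),0))
save(im,"w1.png",s=1.25)
np.save("w1.npy",im,allow_pickle=True)
for l in ["valve","lever","inflator","paddle","lift_box","roll_mid"]:
        print(l,[(round(m["p"],2),np.round(m["xy"]).tolist(),int(m["region"].sum()),np.round(at(im,m["xy"],.05)[:2],3).tolist()) for m in masks_of(im,l)[:3]])
E
```

```text
1.5 [0.15326293 0.55422473 0.21464277] [ 1.18003302e+00  2.75860712e-01  1.50491920e+00 -2.33943005e-05
  1.36068539e+00 -1.20993033e-01] [0.20051437 0.5353536  0.        ]
valve []
lever []
inflator []
paddle []
lift_box []
roll_mid []
```

View pics/w1.png

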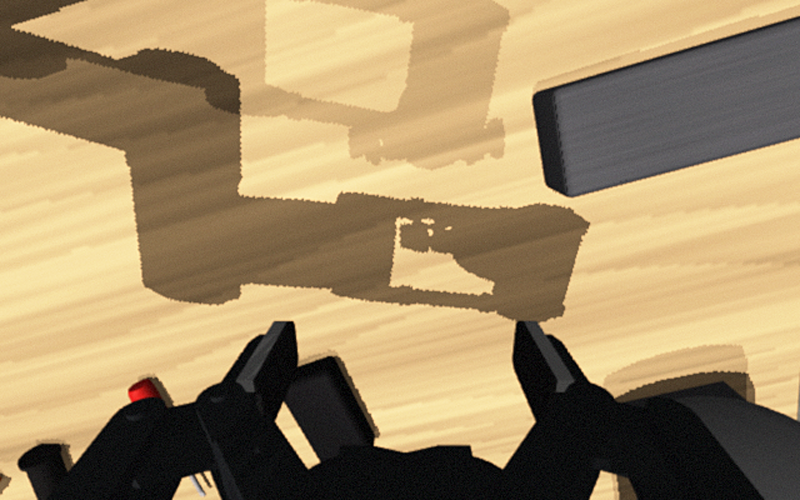

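The view shows bare bench and the arm's shadow: the move was refused because every row needs all the keys. I'm resending it.

Request:
{"api": "play_rows", "payload": {
  "series": [
    {"fingers": -1, "dx": 12, "dy": -25, "dz": 25, "turn": 0},
    {"fingers": -1, "dx": 15, "dy": -32, "dz": 20, "turn": 0},
    {"fingers": -1, "dx": 20, "dy": -32, "dz": 10, "turn": 0},
    {"fingers": -1, "dx": 20, "dy": -35, "dz": 10, "turn": 0},
    {"fingers": -1, "dx": 20, "dy": -35, "dz": 10, "turn": 0},
    {"fingers": -1, "dx": 20, "dy": -35, "dz": 10, "turn": 0},
    {"fingers": -1, "dx": 20, "dy": -35, "dz": 0, "turn": 0},
    {"fingers": -1, "dx": 20, "dy": -35, "dz": 0, "turn": 0},
    {"fingers": -1, "dx": 20, "dy": -35, "dz": 0, "turn": 0},
    {"fingers": -1, "dx": 20, "dy": -35, "dz": 0, "turn": 0},
    {"fingers": -1, "dx": 20, "dy": -35, "dz": 0, "turn": 0},
    {"fingers": -1, "dx": 20, "dy": -35, "dz": 0, "turn": 0},
    {"fingers": -1, "dx": 20, "dy": -35, "dz": 0, "turn": 0},
    {"fingers": -1, "dx": 20, "dy": -35, "dz": 0, "turn": 0},
    {"fingers": -1, "dx": 20, "dy": -35, "dz": 0, "turn": 0},
    {"fingers": -1, "dx": 10, "dy": -35, "dz": 0, "turn": 0},
    {"fingers": -1, "dx": 10, "dy": -35, "dz": 0, "turn": 0},
    {"fingers": -1, "dx": 10, "dy": -35, "dz": 0, "turn": 0},
    {"fingers": -1, "dx": 0, "dy": -30, "dz": 0, "turn": 0},
    {"fingers": -1, "dx": 0, "dy": 0, "dz": 0, "turn": 0}
  ]
}}

```text
clock: 3.52
position: [0.4761, -0.1173, 0.3039]
ee_rot: [0.005, 0.793, 0.609, 0.007]
contact_force: [0.7, 0.7, 0.0]
width: 0.0853
```

```bash
cat > look.py <<'E'
from h import *
import sys
s,im=wrist();print(s["clock"],s["position"],s["qpos"],at(im,(320,200),0))
save(im,sys.argv[1],s=1.25)
np.save("w.npy",im,allow_pickle=True)
for l in ["valve","lever","inflator","paddle","roll_mid"]:
        print(l,[(round(m["p"],2),np.round(m["xy"]).tolist(),int(m["region"].sum()),np.round(at(im,m["xy"],.05)[:2],3).tolist()) for m in masks_of(im,l)[:3]])
E
python3 look.py w2.png
```

```text
3.5167 [ 0.47614869 -0.11727803  0.30392153] [-0.38888475  0.09769339  1.51605281  0.0068681   1.5133543  -1.69805424] [ 0.55955188 -0.14518631  0.        ]
valve [(0.9, [280.0, 240.0], 3305, [0.588, -0.215])]
lever [(0.95, [277.0, 218.0], 1313, [0.552, -0.208])]
inflator [(0.92, [295.0, 56.0], 7109, [0.351, -0.12])]
paddle [(0.71, [485.0, 193.0], 933, [0.593, 0.092]), (0.71, [293.0, 58.0], 623, [0.352, -0.122])]
roll_mid [(0.93, [122.0, 246.0], 2564, [0.536, -0.45]), (0.91, [201.0, 199.0], 4115, [0.496, -0.305])]
```

View pics/w2.png

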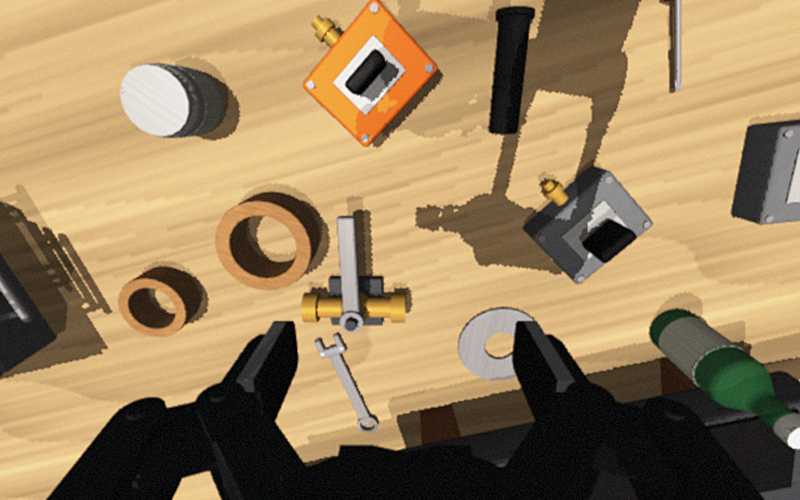

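The wrist view (1.25x px) shows:
- the larger roll at (265,241) next to the lever, and the smaller one at (160,300)
- the valve hub at (351,322), with the lever end at (346,218)
- the grey inflator top at (588,225), with its outlet at (553,192) and black blade at (608,240)
- the orange look-alike at (370,72)

Both choices hold up.

```bash
python3 - <<'E'
from h import *
im=np.load("w.npy",allow_pickle=True).item()
g=lambda u,v,z:np.round(at(im,(u/1.25,v/1.25),z)[:2],4)
hub=g(351,322,.069);end=g(346,217,.058);print("hub",hub,"end",end,np.linalg.norm(end-hub),np.degrees(np.arctan2(*(end-hub)[::-1])))
print("pipe",g(405,306,.03),g(302,306,.03))
print("roll",[g(*p,.052) for p in((216,242),(313,242),(264,196),(264,288))])
c=[g(*p,.045) for p in((600,168),(651,224),(580,281),(525,231))];print("box",c,np.mean(c,0))
o=g(546,183,.022);print("outlet",o,np.degrees(np.arctan2(*(o-np.mean(c,0))[::-1])))
for i in range(4): d=c[(i+1)%4]-c[i];print(np.linalg.norm(d),np.degrees(np.arctan2(d[1],d[0])))
print("paddle top pts",g(632,238,.1),g(594,262,.1))
E
```

```text
hub [ 0.6072 -0.2176] end [ 0.4858 -0.186 ] 0.12544528687838372 165.40987027269455
pipe [ 0.6242 -0.1559] [ 0.5898 -0.2829]
roll [array([ 0.4769, -0.3391]), array([ 0.5055, -0.2327]), array([ 0.4414, -0.2663]), array([ 0.5452, -0.3085])]
box [array([0.508 , 0.0942]), array([0.5873, 0.1449]), array([0.6384, 0.0587]), array([0.5581, 0.0044])] [0.57295 0.07555]
outlet [0.5155 0.0425] -150.08892012691274
0.09412215467146938 32.59258147259924
0.10020803361008533 -59.34022301607431
0.09693595824047951 -145.93288414618308
0.10283019984420921 119.15743007829838
paddle top pts [0.5716 0.0939] [0.588  0.0545]
```

Request:
{"api": "play_rows", "payload": {
  "series": [
    {"fingers": -0.3, "dx": 0, "dy": -25, "dz": -10, "turn": 0},
    {"fingers": -0.3, "dx": 0, "dy": -35, "dz": -15, "turn": 0},
    {"fingers": -0.3, "dx": 0, "dy": -35, "dz": -15, "turn": 0},
    {"fingers": -0.3, "dx": 2, "dy": -35, "dz": -15, "turn": 0},
    {"fingers": -0.3, "dx": 2, "dy": -35, "dz": -15, "turn": 0},
    {"fingers": -0.3, "dx": 0, "dy": -30, "dz": -25, "turn": 0},
    {"fingers": -0.3, "dx": 0, "dy": -20, "dz": -30, "turn": 0},
    {"fingers": -0.3, "dx": 0, "dy": 0, "dz": -35, "turn": 0},
    {"fingers": -0.3, "dx": 0, "dy": 0, "dz": -20, "turn": 0},
    {"fingers": -0.3, "dx": 0, "dy": 0, "dz": 0, "turn": 0}
  ]
}}

```text
clock: 4.65
position: [0.4847, -0.3199, 0.1251]
ee_rot: [0.011, 0.782, 0.623, 0.014]
contact_force: [-0.0, 0.4, 0.5]
width: 0.0557
```

Request:
{"api": "play_rows", "payload": {
  "series": [
    {"fingers": -0.3, "dx": -3, "dy": -8, "dz": -20, "turn": -0.03},
    {"fingers": -0.3, "dx": -2, "dy": -4, "dz": -25, "turn": 0},
    {"fingers": -0.3, "dx": 0, "dy": 0, "dz": -25, "turn": 0},
    {"fingers": -0.3, "dx": 0, "dy": 0, "dz": -20, "turn": 0},
    {"fingers": -0.3, "dx": 0, "dy": 0, "dz": -10, "turn": 0},
    {"fingers": -0.3, "dx": 0, "dy": 0, "dz": 0, "turn": 0}
  ]
}}

```text
clock: 5.15
position: [0.4867, -0.3272, 0.0297]
ee_rot: [0.016, 0.788, 0.615, 0.015]
contact_force: [-0.9, -0.7, 0.0]
width: 0.0555
```

Request:
{"api": "play_rows", "payload": {
  "series": [
    {"fingers": -0.3, "dx": -5, "dy": -4, "dz": -8, "turn": 0},
    {"fingers": 1, "dx": 0, "dy": 0, "dz": 0, "turn": 0},
    {"fingers": 1, "dx": 0, "dy": 0, "dz": 0, "turn": 0},
    {"fingers": 1, "dx": 0, "dy": 0, "dz": 0, "turn": 0},
    {"fingers": 1, "dx": 0, "dy": 0, "dz": 0, "turn": 0},
    {"fingers": 1, "dx": 0, "dy": 0, "dz": 0, "turn": 0},
    {"fingers": 1, "dx": 0, "dy": 0, "dz": 0, "turn": 0}
  ],
  "squeeze": 30
}}

```text
clock: 5.73
position: [0.4852, -0.3327, 0.0277]
ee_rot: [0.021, 0.787, 0.616, 0.016]
contact_force: [-0.4, 0.2, -3.4]
width: 0.0169
```

Request:
{"api": "play_rows", "payload": {
  "series": [
    {"fingers": 1, "dx": -6, "dy": -10, "dz": 1, "turn": 0},
    {"fingers": 1, "dx": -10, "dy": -16, "dz": 0, "turn": 0},
    {"fingers": 1, "dx": -12, "dy": -20, "dz": 0, "turn": 0},
    {"fingers": 1, "dx": -12, "dy": -20, "dz": 0, "turn": 0},
    {"fingers": 1, "dx": -12, "dy": -20, "dz": 0, "turn": 0},
    {"fingers": 1, "dx": -12, "dy": -18, "dz": 0, "turn": 0},
    {"fingers": 1, "dx": -6, "dy": -10, "dz": 0, "turn": 0},
    {"fingers": 1, "dx": 0, "dy": 0, "dz": 0, "turn": 0}
  ]
}}

```text
clock: 6.4
position: [0.4082, -0.4544, 0.0279]
ee_rot: [0.021, 0.786, 0.618, 0.014]
contact_force: [0.7, -0.6, -2.3]
width: 0.017
```

Request:
{"api": "play_rows", "payload": {
  "series": [
    {"fingers": 1, "dx": 0, "dy": 0, "dz": -4, "turn": 0},
    {"fingers": -0.3, "dx": 0, "dy": 0, "dz": 0, "turn": 0},
    {"fingers": -0.3, "dx": 0, "dy": 0, "dz": 0, "turn": 0},
    {"fingers": -0.3, "dx": 0, "dy": 0, "dz": 0, "turn": 0},
    {"fingers": -0.3, "dx": 0, "dy": 0, "dz": 10, "turn": 0},
    {"fingers": -0.3, "dx": 0, "dy": 0, "dz": 25, "turn": 0},
    {"fingers": -0.3, "dx": 0, "dy": 0, "dz": 35, "turn": 0},
    {"fingers": -0.3, "dx": 0, "dy": 0, "dz": 35, "turn": 0},
    {"fingers": 1, "dx": 0, "dy": 10, "dz": 35, "turn": 0},
    {"fingers": 1, "dx": 0, "dy": 20, "dz": 35, "turn": 0},
    {"fingers": 1, "dx": 0, "dy": 30, "dz": 20, "turn": 0},
    {"fingers": 1, "dx": 0, "dy": 30, "dz": 10, "turn": 0},
    {"fingers": 1, "dx": 0, "dy": 30, "dz": 10, "turn": 0},
    {"fingers": 1, "dx": 0, "dy": 0, "dz": 0, "turn": 0}
  ]
}}

```text
clock: 7.57
position: [0.412, -0.3218, 0.2565]
ee_rot: [0.023, 0.785, 0.619, 0.019]
contact_force: [-0.1, 0.3, 0.1]
width: -0.0001
```

```bash
python3 look.py w3.png
```

```text
7.5667 [ 0.41195956 -0.32177776  0.25652893] [-0.82086948  0.14446209  1.57686064  0.03406406  1.37230355 -2.16256927] [ 0.49059145 -0.34670995  0.        ]
valve [(0.89, [429.0, 254.0], 4105, [0.585, -0.213])]
lever [(0.73, [433.0, 232.0], 1695, [0.551, -0.204]), (0.65, [614.0, 201.0], 4089, [0.559, 0.027])]
inflator [(0.73, [485.0, 59.0], 10252, [0.351, -0.129]), (0.64, [615.0, 201.0], 4196, [0.56, 0.028])]
paddle [(0.88, [510.0, 60.0], 1427, [0.358, -0.103])]
roll_mid [(0.74, [248.0, 260.0], 2481, [0.535, -0.461]), (0.58, [250.0, 186.0], 4784, [0.431, -0.422])]
```

View pics/w3.png

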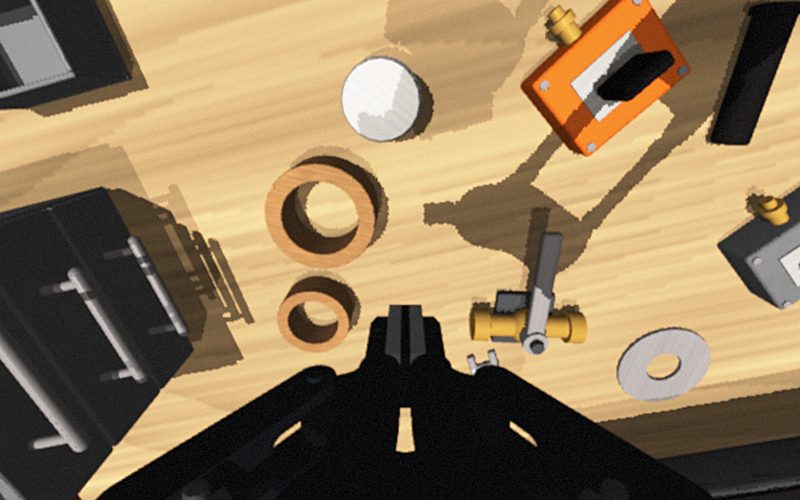

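The roll lies flat at about (0.424,-0.415). It is clear of the small roll (px 315,315) and the tin (380,98), and well outside the lever's circle. Next I position the closed fingers on the lever's +y side.

Request:
{"api": "play_rows", "payload": {
  "series": [
    {"fingers": 1, "dx": 15, "dy": 25, "dz": -5, "turn": 0},
    {"fingers": 1, "dx": 18, "dy": 30, "dz": -15, "turn": 0},
    {"fingers": 1, "dx": 18, "dy": 30, "dz": -20, "turn": 0},
    {"fingers": 1, "dx": 18, "dy": 30, "dz": -20, "turn": 0},
    {"fingers": 1, "dx": 18, "dy": 30, "dz": -20, "turn": 0},
    {"fingers": 1, "dx": 14, "dy": 24, "dz": -20, "turn": 0},
    {"fingers": 1, "dx": 4, "dy": 8, "dz": -10, "turn": 0},
    {"fingers": 1, "dx": 0, "dy": 0, "dz": 0, "turn": 0}
  ]
}}

```text
clock: 8.53
position: [0.5189, -0.1535, 0.1298]
ee_rot: [0.018, 0.792, 0.611, 0.013]
contact_force: [0.3, 0.4, -0.4]
width: -0.0001
```

Request:
{"api": "play_rows", "payload": {
  "series": [
    {"fingers": 1, "dx": 0, "dy": 8, "dz": -20, "turn": 0},
    {"fingers": 1, "dx": 0, "dy": 0, "dz": -25, "turn": 0},
    {"fingers": 1, "dx": 0, "dy": 0, "dz": -22, "turn": 0},
    {"fingers": 1, "dx": 0, "dy": 0, "dz": -10, "turn": 0},
    {"fingers": 1, "dx": 0, "dy": 0, "dz": 0, "turn": 0}
  ]
}}

```text
clock: 8.95
position: [0.52, -0.151, 0.0485]
ee_rot: [0.018, 0.792, 0.61, 0.011]
contact_force: [-0.5, -0.6, 0.1]
width: 0.0001
```

```bash
python3 - <<'E'
import numpy as np
hub=np.array([.607,-.218])
for t in range(165,256,15):
    a=np.radians(t);d=np.array([np.cos(a),np.sin(a)]);n=np.array([-d[1],d[0]])
    s=np.radians(t-165);h=.013*np.cos(s)+.011*np.sin(s)
    print(t,np.round((hub+.105*d-(.010+h)*n)*1000))
E
```

```text
165 [ 512. -169.]
180 [ 502. -193.]
195 [ 499. -219.]
210 [ 503. -247.]
225 [ 514. -274.]
240 [ 534. -297.]
255 [ 560. -314.]
```

Request:
{"api": "play_rows", "payload": {
  "series": [
    {"fingers": 1, "dx": -6, "dy": -14, "dz": 0, "turn": 0},
    {"fingers": 1, "dx": -6, "dy": -14, "dz": 0, "turn": 0},
    {"fingers": 1, "dx": -5, "dy": -14, "dz": 0, "turn": 0},
    {"fingers": 1, "dx": -3, "dy": -14, "dz": 0, "turn": 0},
    {"fingers": 1, "dx": -1, "dy": -13, "dz": 0, "turn": 0},
    {"fingers": 1, "dx": 0, "dy": -13, "dz": 0, "turn": 0},
    {"fingers": 1, "dx": 2, "dy": -13, "dz": 0, "turn": 0}
  ]
}}

```text
clock: 9.53
position: [0.5, -0.2576, 0.0514]
ee_rot: [0.018, 0.794, 0.608, 0.01]
contact_force: [0.3, 0.5, 0.1]
width: 0.0002
```

Request:
{"api": "play_rows", "payload": {
  "series": [
    {"fingers": 1, "dx": 5, "dy": -13, "dz": -4, "turn": 0},
    {"fingers": 1, "dx": 8, "dy": -12, "dz": -2, "turn": 0},
    {"fingers": 1, "dx": 10, "dy": -11, "dz": 0, "turn": 0},
    {"fingers": 1, "dx": 12, "dy": -10, "dz": 0, "turn": 0},
    {"fingers": 1, "dx": 10, "dy": -6, "dz": 0, "turn": 0},
    {"fingers": 1, "dx": 6, "dy": -2, "dz": 0, "turn": 0}
  ]
}}

```text
clock: 10.03
position: [0.5551, -0.3248, 0.046]
ee_rot: [0.021, 0.796, 0.605, 0.011]
contact_force: [-0.3, -0.4, 0.1]
width: 0.0002
```

```bash
python3 - <<'E'
from h import *
im=get_image("side");save(im,"s2.png",(200,130,460,360),3)
s,w=wrist();save(w,"w4.png",s=1.25);np.save("w.npy",w,allow_pickle=True);print(s["position"])
E
```

```text
[ 0.55629873 -0.325183    0.04600863]
```

View pics/s2.png

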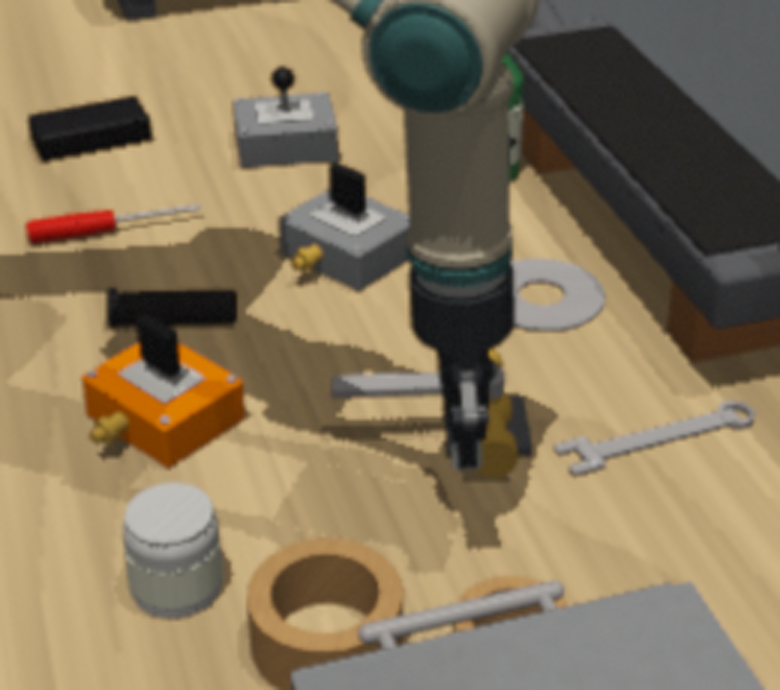

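```bash
python3 - <<'E'
from h import *
im=get_image("side")
hub=np.array([.607,-.218])
f=lambda P:(np.array(proj(im,P))-[200,130])*3
print("tip",f([.556,-.325,.035]),"hub",f([.607,-.218,.069]),"end",f([.481,-.184,.052]),f([.5735,-.3436,.052]))
P=im["pixels"][:,:,::-1].copy()
w=np.load("w.npy",allow_pickle=True).item();g=lambda P:np.array(proj(w,P))*1.25
print("wrist:",g([.607,-.218,.069]),g([.481,-.184,.058]),g([.5735,-.3436,.058]))
E
```

```text
tip [468.99738047 492.12411772] hub [483.5419591  365.06386714] end [325.3156108  385.78204384] [499.79947842 486.04811767]
wrist: [679.616446   374.77256362] [762.32067795  30.19188831] [376.93706678 358.40231018]
```

View pics/w4.png

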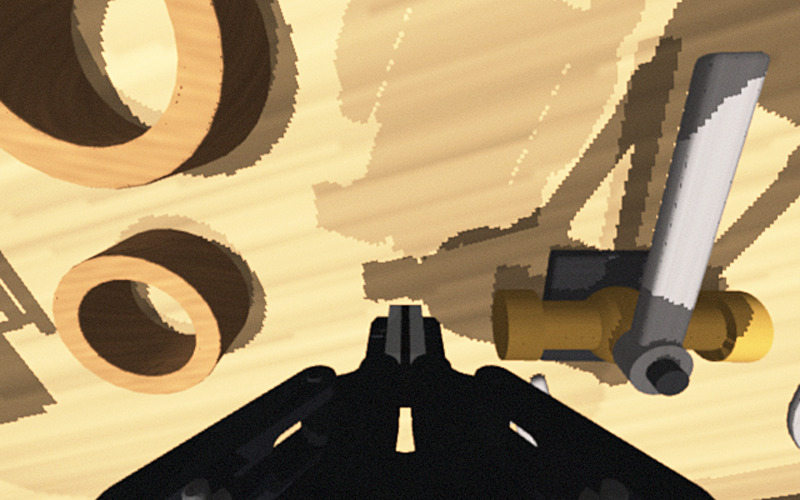

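```bash
python3 - <<'E'
from h import *
import rig
print(tips_ahead if not callable(tips_ahead) else tips_ahead())
s,w=wrist();H=np.array(w["hand_eye"]);print(np.round(H,3));f=K(w)
for v in (305,320,362):
  d=H[:3,:3]@np.array([(405/1.25-w["cx"])/f,(v/1.25-w["cy"])/f,1]);o=H[:3,3]
  for y in(-.011,0,.011): print(v,y,o+d*(y-o[1])/d[1])
print(s["position"],s["ee_rot"])
# side: tip
im=get_image("side");px=(200+467/3,130+465/3)
for z in(.035,.05,.06,.07):print(z,at(im,px,z))
E
```

```text
0.011
[[ 1.     0.    -0.    -0.   ]
 [-0.     0.945  0.327 -0.084]
 [ 0.    -0.327  0.945 -0.158]
 [ 0.     0.     0.     1.   ]]
305 -0.011 [-0.00045347 -0.011      -0.02155782]
305 0 [-0.00044649  0.         -0.00087161]
305 0.011 [-0.00043951  0.011       0.0198146 ]
320 -0.011 [-0.00045467 -0.011      -0.0333332 ]
320 0 [-0.00044787  0.         -0.01442595]
320 0.011 [-0.00044107  0.011       0.0044813 ]
362 -0.011 [-0.00045726 -0.011      -0.05874052]
362 0 [-0.00045086  0.         -0.04367167]
362 0.011 [-0.00044445  0.011      -0.02860283]
[ 0.55358755 -0.32268499  0.04570037] [0.02004668 0.79538448 0.60568685 0.01025147]
0.035 [ 0.56547876 -0.29454101  0.035     ]
0.05 [ 0.55907985 -0.31108066  0.05      ]
0.06 [ 0.5548139 -0.3221071  0.06     ]
0.07 [ 0.55054795 -0.33313354  0.07      ]
```

```bash
python3 - <<'E'
from h import *
im=get_image("side");p=im["pixels"].astype(int).sum(2)
for r in range(268,304,2): print(r,p[r,345:372:2])
for z in(.035,.046,.06): print(z,proj(im,[.5536,-.3227,z]))
save(im,"tip.png",(320,230,400,310),6)
E
```

```text
268 [449 294 140 220 377 410 326 180 198 231 232 213 188 149]
270 [251 190  81 104 165 191 164  93 198 233 233 214 161 146]
272 [204 187  63  55  84  92  74  57 195 232 232 220 158 144]
274 [419 406 128  54  59  63  55  65 198 226 234 230 212 155]
276 [442 338 114  63  59  56 128 146 204 221 223 223 220 184]
278 [467 243 197 115  61  59 158 205 183 174 179 177 187 196]
280 [346 259 202 129  55  60 160 194 175 179 178 184 178 182]
282 [266 265 225 165  62  57 136 197 176 176 182 174 176 174]
284 [264 269 272 176  85  81 146 190 181 180 178 180 177 192]
286 [260 266 270 249 229 195 193 179 179 180 181 180 181 254]
288 [246 265 272 267 258 190 190 185 180 178 175 176 245 292]
290 [194 263 270 272 261 209 225 224 217 227 226 206 221 280]
292 [189 258 264 271 268 259 271 281 275 276 281 270 259 276]
294 [193 229 264 268 273 268 259 281 277 274 283 281 262 267]
296 [337 200 259 266 275 272 263 269 282 273 277 286 275 271]
298 [421 333 245 264 271 276 265 263 280 279 274 285 309 377]
300 [420 416 390 343 266 272 272 265 265 273 297 387 501 496]
302 [417 421 408 348 298 269 273 269 262 291 483 490 503 509]
0.035 [np.float64(355.0110211397901), np.float64(293.61393617565955)]
0.046 [np.float64(355.11786318841905), np.float64(289.9636025498038)]
0.06 [np.float64(355.2553534119958), np.float64(285.2661525028499)]
```

View pics/tip.png

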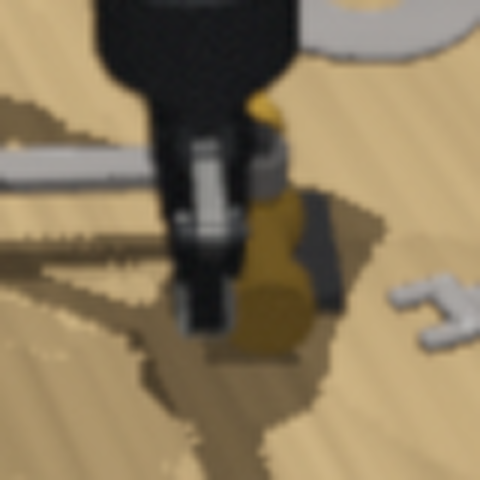

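The crop shows the fingertip bottom at native (355,285). That puts it about 59 mm high with the TCP reading 46 mm, so the closed tips are higher than I assumed and passed over the lever, which is still shut and unmoved. I'm going back over it to start about 27 mm lower, watching the force.

Request:
{"api": "play_rows", "payload": {
  "series": [
    {"fingers": 1, "dx": -4, "dy": 8, "dz": 30, "turn": 0},
    {"fingers": 1, "dx": -6, "dy": 25, "dz": 10, "turn": 0},
    {"fingers": 1, "dx": -6, "dy": 35, "dz": 0, "turn": 0},
    {"fingers": 1, "dx": -6, "dy": 35, "dz": 0, "turn": 0},
    {"fingers": 1, "dx": -6, "dy": 35, "dz": 0, "turn": 0},
    {"fingers": 1, "dx": -6, "dy": 30, "dz": 0, "turn": 0},
    {"fingers": 1, "dx": 0, "dy": 8, "dz": 0, "turn": 0},
    {"fingers": 1, "dx": 0, "dy": 0, "dz": -10, "turn": 0},
    {"fingers": 1, "dx": 0, "dy": 0, "dz": -15, "turn": 0},
    {"fingers": 1, "dx": 0, "dy": 0, "dz": -10, "turn": 0},
    {"fingers": 1, "dx": 0, "dy": 0, "dz": 0, "turn": 0}
  ]
}}

```text
clock: 11.25
position: [0.5109, -0.1374, 0.052]
ee_rot: [0.021, 0.795, 0.607, 0.01]
contact_force: [-0.4, 0.0, -0.7]
width: -0.0
```

Request:
{"api": "play_rows", "payload": {
  "series": [
    {"fingers": 1, "dx": 0, "dy": 0, "dz": -10, "turn": 0},
    {"fingers": 1, "dx": 0, "dy": 0, "dz": -10, "turn": 0},
    {"fingers": 1, "dx": 0, "dy": 0, "dz": -8, "turn": 0},
    {"fingers": 1, "dx": 0, "dy": 0, "dz": 0, "turn": 0}
  ]
}}

```text
clock: 11.58
position: [0.5114, -0.1411, 0.0221]
ee_rot: [0.022, 0.795, 0.606, 0.01]
contact_force: [-0.8, 0.1, 0.4]
width: 0.0002
```

```bash
python3 - <<'E'
from h import *
im=get_image("side");p=im["pixels"].astype(int).sum(2);s=get_state();x=s["position"];print(x)
for z in(.0,.01,.02,.03,.04): print(z,np.round(proj(im,[x[0],x[1],z]),1))
c=int(proj(im,[x[0],x[1],.03])[0])
for r in range(218,262,2): print(r,p[r,c-14:c+16:2])
E
```

```text
[ 0.51191339 -0.14134489  0.02274407]
0.0 [315.9 262.8]
0.01 [315.9 259.7]
0.02 [315.8 256.7]
0.03 [315.7 253.6]
0.04 [315.7 250.5]
218 [216 204  77  63  85  81  84  76  63  76 184 184 184 176 169]
220 [230 218  76  86 104 114 129 104  63  80 172 179 174 172 212]
222 [189 188  83  72 135 270 236 114  64  69 169 176 188 313 452]
224 [188 321 130  61 116 327 347 104  55  81 173 262 424 487 486]
226 [271 292 210  62 116 419 438 110  56 106 332 451 458 453 457]
228 [378 381 301  74  96 409 440 133  56 128 289 282 287 286 288]
230 [494 495 478 123  95 407 440 147  66 121 273 275 289 286 280]
232 [481 494 483 173 146 391 433 258 178 125 277 273 278 281 283]
234 [471 489 493 279 223 371 378 224 139 233 287 277 274 276 283]
236 [479 476 495 401 113 157 161 101  73 234 285 284 274 274 281]
238 [483 474 490 483 130  83  86  61  47 231 269 284 277 273 276]
240 [488 481 481 485 144  54  59  59  52 235 262 281 285 274 276]
242 [492 486 476 485 273  86  55  55 121 250 270 266 283 278 272]
244 [448 472 478 479 453 170  54  55 185 259 271 265 278 285 277]
246 [258 271 280 373 290 182  59  60 183 260 274 269 265 285 279]
248 [239 201 199 186 222 198  65  60 158 256 273 271 261 274 281]
250 [413 402 408 262 186 233  84  84 148 247 274 270 267 258 271]
252 [427 414 410 197 182 243 232 246 257 261 271 275 275 264 260]
254 [434 421 404 204 185 221 261 291 296 289 339 353 370 378 384]
256 [438 426 414 290 201 389 430 474 477 477 482 486 484 486 489]
258 [428 431 419 404 258 446 484 485 485 484 482 482 483 481 478]
260 [399 435 421 418 404 362 365 351 347 338 328 320 313 306 299]
```

Request:
{"api": "play_rows", "payload": {
  "series": [
    {"fingers": 1, "dx": 0, "dy": -10, "dz": -5, "turn": 0},
    {"fingers": 1, "dx": 0, "dy": -13, "dz": 0, "turn": 0},
    {"fingers": 1, "dx": -4, "dy": -13, "dz": 0, "turn": 0},
    {"fingers": 1, "dx": -5, "dy": -13, "dz": 0, "turn": 0},
    {"fingers": 1, "dx": -2, "dy": -13, "dz": -1, "turn": 0}
  ]
}}

```text
clock: 12.05
position: [0.5038, -0.206, 0.0178]
ee_rot: [0.024, 0.795, 0.606, 0.013]
contact_force: [1.2, 2.3, 0.9]
width: -0.0004
```

Contact is 2.5 N, so the lever is being pushed. I'm continuing the arc.

Request:
{"api": "play_rows", "payload": {
  "series": [
    {"fingers": 1, "dx": -1, "dy": -13, "dz": 0, "turn": 0},
    {"fingers": 1, "dx": 1, "dy": -13, "dz": 0, "turn": 0},
    {"fingers": 1, "dx": 3, "dy": -13, "dz": 0, "turn": 0},
    {"fingers": 1, "dx": 5, "dy": -13, "dz": 0, "turn": 0},
    {"fingers": 1, "dx": 8, "dy": -12, "dz": 0, "turn": 0},
    {"fingers": 1, "dx": 10, "dy": -11, "dz": 0, "turn": 0}
  ]
}}

```text
clock: 12.55
position: [0.5279, -0.2856, 0.0178]
ee_rot: [0.02, 0.796, 0.605, 0.014]
contact_force: [-1.4, 3.6, 0.3]
width: -0.0002
```

Request:
{"api": "play_rows", "payload": {
  "series": [
    {"fingers": 1, "dx": 10, "dy": -11, "dz": 0, "turn": 0},
    {"fingers": 1, "dx": 11, "dy": -9, "dz": 0, "turn": 0},
    {"fingers": 1, "dx": 8, "dy": -4, "dz": 0, "turn": 0},
    {"fingers": 1, "dx": 4, "dy": -1, "dz": 0, "turn": 0},
    {"fingers": 1, "dx": 0, "dy": 0, "dz": 0, "turn": 0}
  ]
}}

```text
clock: 12.97
position: [0.5615, -0.317, 0.0161]
ee_rot: [0.018, 0.796, 0.604, 0.011]
contact_force: [-1.1, 1.4, -0.1]
width: 0.0002
```

Request:
{"api": "play_rows", "payload": {
  "series": [
    {"fingers": 1, "dx": 4, "dy": -1, "dz": 0, "turn": 0},
    {"fingers": 1, "dx": 4, "dy": -1, "dz": 0, "turn": 0},
    {"fingers": 1, "dx": 4, "dy": -1, "dz": 0, "turn": 0}
  ]
}}

```text
clock: 13.22
position: [0.5636, -0.3177, 0.0153]
ee_rot: [0.009, 0.795, 0.606, 0.005]
contact_force: [-9.5, 1.1, 6.8]
width: 0.0002
```

Force has climbed to 9.5 N, which is the open stop. I back off, rise and check.

Request:
{"api": "play_rows", "payload": {
  "series": [
    {"fingers": 1, "dx": -10, "dy": 2, "dz": 0, "turn": 0},
    {"fingers": 1, "dx": -15, "dy": 5, "dz": 5, "turn": 0},
    {"fingers": 1, "dx": -5, "dy": 0, "dz": 30, "turn": 0},
    {"fingers": 1, "dx": 0, "dy": 0, "dz": 35, "turn": 0},
    {"fingers": 1, "dx": 0, "dy": 20, "dz": 30, "turn": 0},
    {"fingers": 1, "dx": 0, "dy": 30, "dz": 25, "turn": 0},
    {"fingers": 1, "dx": 0, "dy": 32, "dz": 20, "turn": -0.1},
    {"fingers": 1, "dx": 0, "dy": 35, "dz": 20, "turn": -0.12},
    {"fingers": 1, "dx": 0, "dy": 35, "dz": 10, "turn": -0.12},
    {"fingers": 1, "dx": 0, "dy": 35, "dz": 0, "turn": -0.12},
    {"fingers": 1, "dx": 0, "dy": 20, "dz": 0, "turn": -0.12},
    {"fingers": 1, "dx": 0, "dy": 0, "dz": 0, "turn": -0.12},
    {"fingers": 1, "dx": 0, "dy": 0, "dz": 0, "turn": -0.07},
    {"fingers": 1, "dx": 0, "dy": 0, "dz": 0, "turn": 0}
  ]
}}

```text
clock: 14.38
position: [0.5387, -0.0999, 0.2061]
ee_rot: [0.024, 0.967, 0.253, 0.01]
contact_force: [-0.3, -0.6, 0.1]
width: -0.0001
```

```bash
python3 look.py w5.png
```

```text
14.3833 [ 0.53868419 -0.09986301  0.2061033 ] [-0.28905832  0.21912349  1.60659554 -0.03173083  1.27490029 -0.79154772] [ 0.56456238 -0.15330166  0.        ]
valve [(0.64, [472.0, 180.0], 5945, [0.686, -0.034]), (0.55, [344.0, 242.0], 1620, [0.605, -0.168])]
lever []
inflator [(0.95, [445.0, 38.0], 9325, [0.576, 0.06]), (0.72, [155.0, 90.0], 12610, [0.361, -0.112])]
paddle [(0.82, [473.0, 18.0], 1558, [0.588, 0.085])]
roll_mid [(0.91, [132.0, 312.0], 6376, [0.419, -0.39]), (0.58, [227.0, 347.0], 62, [0.549, -0.387])]
```

View pics/w5.png

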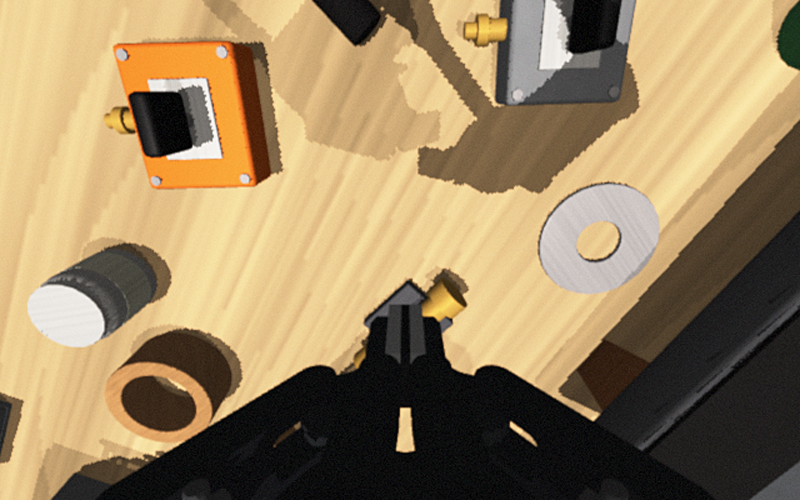

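Lever is gone from the shut position: only bench shows up-left of the hub near (405,290). The inflator's outlet and blade are at (485,30) and (595,20), square to the gripper. Moving to the far side of the paddle.

Request:
{"api": "play_rows", "payload": {
  "series": [
    {"fingers": 1, "dx": 10, "dy": 22, "dz": 0, "turn": 0},
    {"fingers": 1, "dx": 12, "dy": 30, "dz": 0, "turn": 0},
    {"fingers": 1, "dx": 12, "dy": 30, "dz": 0, "turn": 0},
    {"fingers": 1, "dx": 12, "dy": 30, "dz": 0, "turn": 0},
    {"fingers": 1, "dx": 12, "dy": 30, "dz": 0, "turn": 0},
    {"fingers": 1, "dx": 12, "dy": 30, "dz": 0, "turn": 0},
    {"fingers": 1, "dx": 8, "dy": 24, "dz": 0, "turn": 0},
    {"fingers": 1, "dx": 0, "dy": 0, "dz": -10, "turn": 0},
    {"fingers": 1, "dx": 0, "dy": 0, "dz": -10, "turn": 0},
    {"fingers": 1, "dx": 0, "dy": 0, "dz": 0, "turn": 0}
  ]
}}

```text
clock: 15.52
position: [0.62, 0.0965, 0.1811]
ee_rot: [0.024, 0.968, 0.25, 0.008]
contact_force: [-0.0, 0.1, -0.3]
width: 0.0
```

```bash
python3 - <<'E'
from h import *
s=get_state();print(s["position"],s["ee_rot"])
im=get_image("top")
for l in("lever","paddle","valve"):print(l,[(round(m["p"],2),np.round(m["xy"]).tolist(),int(m["region"].sum()),np.round(at(im,m["xy"],.055)[:2],3)) for m in masks_of(im,l)[:3]])
sd=get_image("side")
for l in("lever","paddle","valve"):print(l,[(round(m["p"],2),np.round(m["xy"]).tolist(),int(m["region"].sum()),np.round(at(sd,m["xy"],.055)[:2],3)) for m in masks_of(sd,l)[:3]])
print(proj(im,[.607,-.218,.058]),proj(im,[.5735,-.3436,.058]))
a=cv2.resize(im["pixels"][140:260,340:440],None,fx=4,fy=4,interpolation=3);b=cv2.resize(sd["pixels"][200:320,300:400],None,fx=4,fy=4,interpolation=3)
cv2.imwrite("pics/lv.png",np.hstack([a,b])[:,:,::-1])
E
```

```text
[0.62001878 0.09646663 0.18109588] [0.02398975 0.96798697 0.24973766 0.00753735]
lever [(0.81, [394.0, 190.0], 274, array([ 0.599, -0.272]))]
paddle [(0.37, [350.0, 263.0], 55, array([ 0.353, -0.116]))]
valve [(0.87, [379.0, 192.0], 703, array([ 0.591, -0.221]))]
lever [(0.78, [365.0, 267.0], 370, array([ 0.601, -0.261]))]
paddle [(0.82, [250.0, 244.0], 254, array([ 0.354, -0.082])), (0.64, [316.0, 196.0], 183, array([0.584, 0.101]))]
valve [(0.98, [362.0, 273.0], 978, array([ 0.587, -0.28 ]))]
[np.float64(377.98066628644955), np.float64(187.84269559518648)] [np.float64(415.1697057667882), np.float64(196.75879631042224)]
```

View pics/lv.png

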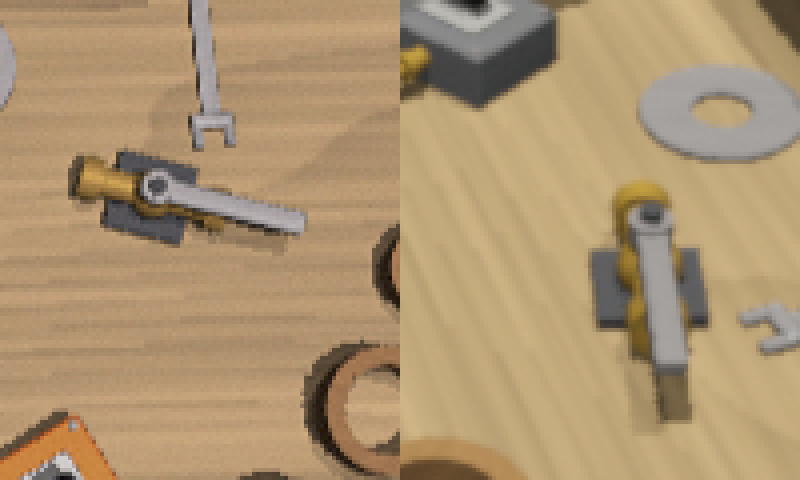

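The lever lies along the pipe: it runs 13.4° in the top view against 13.5° expected, so it is fully open. Descending beside the paddle.

Request:
{"api": "play_rows", "payload": {
  "series": [
    {"fingers": 1, "dx": 0, "dy": 3, "dz": -25, "turn": 0},
    {"fingers": 1, "dx": 0, "dy": 2, "dz": -30, "turn": 0},
    {"fingers": 1, "dx": 0, "dy": 0, "dz": -30, "turn": 0},
    {"fingers": 1, "dx": 0, "dy": 0, "dz": -20, "turn": 0},
    {"fingers": 1, "dx": 0, "dy": 0, "dz": -6, "turn": 0},
    {"fingers": 1, "dx": 0, "dy": 0, "dz": 0, "turn": 0}
  ]
}}

```text
clock: 16.42
position: [0.6245, 0.0995, 0.0756]
ee_rot: [0.026, 0.968, 0.247, 0.017]
contact_force: [-0.5, 0.0, -0.1]
width: 0.0003
```

```bash
python3 - <<'E'
from h import *
im=get_image("side");p=im["pixels"].astype(int).sum(2);s=get_state();x=s["position"];print(x,s["contact_force"])
for z in(.04,.06,.07,.08,.1): print(z,np.round(proj(im,[x[0],x[1],z]),1))
c=int(proj(im,[x[0],x[1],.08])[0])
for r in range(170,216,2): print(r,p[r,c-28:c+16:2])
E
```

```text
[0.62482448 0.09950504 0.07630999] [-0.87508318 -1.02270366 -0.09349099]
0.04 [329.3 198.1]
0.06 [329.2 192.3]
0.07 [329.2 189.4]
0.08 [329.2 186.5]
0.1 [329.2 180.6]
170 [401 412 405 404 413 409 487 435 191  78  72  72  66  54  70  77 340 470
 481 484 495 508]
172 [403 398 391 379 350 366 458 487 466 365 269 105  65  64 117 214 434 475
 473 487 492 503]
174 [247 231 224 222 219 227 454 489 483 478 464 244  59  90 195 198 440 483
 472 478 496 494]
176 [210 206 209 211 208 218 454 491 484 477 473 302  49  80 236 197 429 487
 477 469 497 503]
178 [208 205 205 204 205 208 436 491 484 479 475 314  56  82 237 194 419 478
 478 470 483 508]
180 [202 200 206 198 206 204 396 486 483 480 472 342  72  88 238 209 368 292
 294 295 317 485]
182 [203 198 203 201 200 200 287 480 480 472 466 406 202 119 252 194 245 249
 254 269 281 325]
184 [345 339 328 330 275 135 301 421 349 291 288 257 252 241 252 260 257 246
 251 271 282 284]
186 [431 426 343 300 202  69  70  93 127 220 252 256 251 253 247 253 267 259
 267 275 281 284]
188 [283 284 357 369 251  52  53  68  85  95 179 290 248 250 260 265 275 283
 
[... 551 characters left out ...]
4 401 404 339 285
 269 275 281 275]
202 [409 369 416 475 506 512 483 377 270 198 325 526 554 495 407 406 407 421
 315 275 276 299]
204 [416 414 408 393 455 524 549 530 524 456 543 532 445 386 405 401 404 389
 322 261 377 482]
206 [360 411 420 416 410 387 434 523 554 555 493 404 404 407 408 400 356 261
 186 362 477 486]
208 [213 280 369 407 410 412 412 407 399 400 402 409 406 402 383 303 198 172
 177 363 475 478]
210 [210 216 229 271 352 394 411 413 411 412 408 410 400 337 224 188 183 178
 174 363 469 474]
212 [303 350 375 233 214 247 334 391 412 431 405 368 268 190 186 178 176 175
 170 365 472 471]
214 [385 405 365 257 207 205 209 245 339 377 293 206 189 182 181 176 174 169
 167 343 475 466]
```

Request:
{"api": "play_rows", "payload": {
  "series": [
    {"fingers": 1, "dx": 0, "dy": 0, "dz": -10, "turn": 0},
    {"fingers": 1, "dx": -5, "dy": -3, "dz": -8, "turn": 0},
    {"fingers": 1, "dx": -9, "dy": -5, "dz": 0, "turn": 0},
    {"fingers": 1, "dx": -4, "dy": -2, "dz": 0, "turn": 0},
    {"fingers": 1, "dx": 0, "dy": 0, "dz": 0, "turn": 0}
  ]
}}

```text
clock: 16.88
position: [0.6086, 0.0885, 0.0618]
ee_rot: [0.027, 0.968, 0.247, 0.021]
contact_force: [-0.0, 0.6, 0.9]
width: -0.0001
```

Request:
{"api": "play_rows", "payload": {
  "series": [
    {"fingers": 1, "dx": -8, "dy": -4, "dz": 0, "turn": 0},
    {"fingers": 1, "dx": -7, "dy": -4, "dz": 0, "turn": 0},
    {"fingers": 1, "dx": -6, "dy": -4, "dz": 0, "turn": 0},
    {"fingers": 1, "dx": 0, "dy": 0, "dz": 0, "turn": 0}
  ]
}}

```text
clock: 17.22
position: [0.5889, 0.0762, 0.0645]
ee_rot: [0.027, 0.968, 0.247, 0.026]
contact_force: [1.2, 1.4, -0.9]
width: 0.0
```

Request:
{"api": "play_rows", "payload": {
  "series": [
    {"fingers": 1, "dx": -5, "dy": -3, "dz": -3, "turn": 0},
    {"fingers": 1, "dx": -4, "dy": -2, "dz": 0, "turn": 0},
    {"fingers": 1, "dx": -3, "dy": -2, "dz": 0, "turn": 0},
    {"fingers": 1, "dx": 0, "dy": 0, "dz": 0, "turn": 0}
  ]
}}

```text
clock: 17.55
position: [0.5825, 0.0708, 0.0645]
ee_rot: [0.026, 0.968, 0.246, 0.035]
contact_force: [4.2, 3.0, -0.5]
width: -0.0001
```

```bash
python3 - <<'E'
from h import *
im=get_image("side");save(im,"pad.png",(280,150,370,230),7)
c=np.array([.573,.0755]);u=np.array([-.857,-.515]);x=np.array([-.515,.857])
for th in(0,.2,.3,.4,.5):
    for e in(-.021,.021):
        p=c+u*.055*np.sin(th)+x*e;q=proj(im,[*p,.045+.055*np.cos(th)]);print(th,e,np.round((np.array(q)-[280,150])*7))
print(get_state()["contact_force"])
E
```

```text
0 -0.021 [280. 276.]
0 0.021 [205. 243.]
0.2 -0.021 [262. 289.]
0.2 0.021 [187. 255.]
0.3 -0.021 [253. 296.]
0.3 0.021 [178. 263.]
0.4 -0.021 [244. 305.]
0.4 0.021 [170. 272.]
0.5 -0.021 [236. 315.]
0.5 0.021 [161. 281.]
[4.27253975 2.52958439 0.22010282]
```

View pics/pad.png

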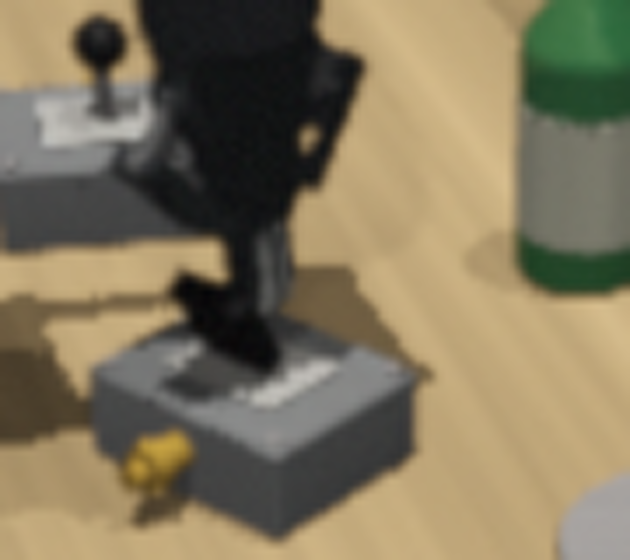

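The blade is leaning towards the outlet, its top edge near (180,275)–(265,310), about 0.35–0.4 rad. I press a little further and hold.

Request:
{"api": "play_rows", "payload": {
  "series": [
    {"fingers": 1, "dx": -4, "dy": -2, "dz": 0, "turn": 0},
    {"fingers": 1, "dx": -2, "dy": -1, "dz": 0, "turn": 0},
    {"fingers": 1, "dx": -1, "dy": -0.5, "dz": 0, "turn": 0},
    {"fingers": 1, "dx": -1, "dy": -0.5, "dz": 0, "turn": 0},
    {"fingers": 1, "dx": -1, "dy": -0.5, "dz": 0, "turn": 0},
    {"fingers": 1, "dx": -1, "dy": -0.5, "dz": 0, "turn": 0},
    {"fingers": 1, "dx": -1, "dy": -0.5, "dz": 0, "turn": 0},
    {"fingers": 1, "dx": -1, "dy": -0.5, "dz": 0, "turn": 0}
  ]
}}

```text
clock: 18.27
position: [0.5818, 0.0688, 0.0674]
ee_rot: [0.025, 0.968, 0.245, 0.048]
contact_force: [4.9, 4.2, -0.4]
width: -0.0
```

Request:
{"api": "play_rows", "payload": {
  "series": [
    {"fingers": 1, "dx": -1.5, "dy": -1, "dz": -1, "turn": 0},
    {"fingers": 1, "dx": -1, "dy": -0.5, "dz": -1, "turn": 0},
    {"fingers": 1, "dx": -1, "dy": -0.5, "dz": -1, "turn": 0},
    {"fingers": 1, "dx": -1, "dy": -0.5, "dz": -1, "turn": 0},
    {"fingers": 1, "dx": -1, "dy": -0.5, "dz": -1, "turn": 0},
    {"fingers": 1, "dx": -1, "dy": -0.5, "dz": -1, "turn": 0},
    {"fingers": 1, "dx": -1, "dy": -0.5, "dz": -1, "turn": 0},
    {"fingers": 1, "dx": -1, "dy": -0.5, "dz": -1, "turn": 0},
    {"fingers": 1, "dx": -1, "dy": -0.5, "dz": -1, "turn": 0},
    {"fingers": 1, "dx": -1, "dy": -0.5, "dz": -1, "turn": 0}
  ]
}}

```text
clock: 19.1
position: [0.5826, 0.0689, 0.0677]
ee_rot: [0.024, 0.968, 0.243, 0.063]
contact_force: [2.6, 5.5, 5.3]
width: 0.0001
```

```bash
python3 - <<'E'
from h import *
im=get_image("side");a=im["pixels"][150:230,280:370].astype(int).sum(2);b=cv2.imread("pics/pad.png");b=cv2.resize(b,(90,80),interpolation=cv2.INTER_AREA).astype(int).sum(2)
for r in range(34,54,2):print(r,"now",a[r,20:44:2],"was",b[r,20:44:2])
print(get_state()["contact_force"])
E
```

```text
34 now [337 344 334 332 338 259  67  64 175 159 218 457] was [338 345 337 336 344 333 111  62 125 166 181 423]
36 now [484 476 474 474 490 476 117  61 163 164 188 425] was [483 480 473 476 493 482 199  60 132 212 196 402]
38 now [493 480 447 375 453 477 165  60 127 179 185 408] was [492 479 439 333 434 473 249  58 105 215 188 248]
40 now [498 479 257  44 123 309 120  63 104 214 204 272] was [494 478 284  48  91 182 144  51  94 241 195 243]
42 now [456 441 275  35  38  37  40  70  96 237 200 247] was [317 316 189  44  32  31  43  66 107 245 196 250]
44 now [298 278 265  69  36  26  46  77 100 200 244 252] was [392 445 425 191  36  30  65  80  93 190 206 250]
46 now [483 321 345 175  36  34  36  38  48 126 184 217] was [502 433 266 148  35  32  40  30  37 111 146 164]
48 now [286 187 160 153  96  38  30  39  38  65 195 206] was [304 257 245 235 203  53  31  30  39  61 174 199]
50 now [246 250 320 284 208 157  74  37  30  44 257 307] was [340 356 402 418 307 155  82  41  36  40 206 303]
52 now [355 352 351 309 210 214 206 147  79  90 285 339] was [353 351 357 298 211 213 207 156  98  89 293 430]
[2.98716474 5.39232637 5.00963657]
```

The lean is slightly more than before. I hold a little longer for margin, then release back and up.

Request:
{"api": "play_rows", "payload": {
  "series": [
    {"fingers": 1, "dx": -1, "dy": -0.5, "dz": 0, "turn": 0},
    {"fingers": 1, "dx": -1, "dy": -0.5, "dz": 0, "turn": 0},
    {"fingers": 1, "dx": -1, "dy": -0.5, "dz": 0, "turn": 0},
    {"fingers": 1, "dx": -1, "dy": -0.5, "dz": 0, "turn": 0},
    {"fingers": 1, "dx": -1, "dy": -0.5, "dz": 0, "turn": 0},
    {"fingers": 1, "dx": -1, "dy": -0.5, "dz": 0, "turn": 0},
    {"fingers": 1, "dx": -1, "dy": -0.5, "dz": 0, "turn": 0},
    {"fingers": 1, "dx": -1, "dy": -0.5, "dz": 0, "turn": 0},
    {"fingers": 1, "dx": 5, "dy": 3, "dz": 0, "turn": 0},
    {"fingers": 1, "dx": 10, "dy": 6, "dz": 0, "turn": 0},
    {"fingers": 1, "dx": 14, "dy": 8, "dz": 0, "turn": 0},
    {"fingers": 1, "dx": 14, "dy": 8, "dz": 0, "turn": 0},
    {"fingers": 1, "dx": 0, "dy": 0, "dz": 20, "turn": 0},
    {"fingers": 1, "dx": 0, "dy": 0, "dz": 35, "turn": 0},
    {"fingers": 1, "dx": 0, "dy": 0, "dz": 35, "turn": 0},
    {"fingers": 1, "dx": 0, "dy": 0, "dz": 30, "turn": 0}
  ]
}}

```text
clock: 20.48
position: [0.6104, 0.0901, 0.1769]
ee_rot: [0.023, 0.968, 0.244, 0.046]
contact_force: [0.8, 0.3, -1.2]
width: -0.0002
```

Request:
{"api": "play_rows", "payload": {
  "series": [
    {"fingers": 1, "dx": 0, "dy": -20, "dz": 0, "turn": 0},
    {"fingers": 1, "dx": 0, "dy": -30, "dz": 0, "turn": 0.11},
    {"fingers": 1, "dx": 0, "dy": -32, "dz": 0, "turn": 0.11},
    {"fingers": 1, "dx": 0, "dy": -32, "dz": 0, "turn": 0.11},
    {"fingers": 1, "dx": 0, "dy": -32, "dz": 0, "turn": 0.11},
    {"fingers": 1, "dx": 0, "dy": -32, "dz": 0, "turn": 0.11},
    {"fingers": 1, "dx": 0, "dy": -32, "dz": 0, "turn": 0.11},
    {"fingers": 1, "dx": 0, "dy": -32, "dz": 0, "turn": 0.11},
    {"fingers": 1, "dx": 2, "dy": -32, "dz": 0, "turn": 0},
    {"fingers": 1, "dx": 2, "dy": -32, "dz": 0, "turn": 0},
    {"fingers": 1, "dx": 2, "dy": -32, "dz": 0, "turn": 0},
    {"fingers": 1, "dx": 2, "dy": -32, "dz": 0, "turn": 0},
    {"fingers": 1, "dx": 2, "dy": -30, "dz": 0, "turn": 0},
    {"fingers": 1, "dx": 2, "dy": -20, "dz": 0, "turn": 0},
    {"fingers": 1, "dx": 0, "dy": 0, "dz": 0, "turn": 0}
  ]
}}

```text
clock: 21.73
position: [0.6045, -0.3444, 0.1678]
ee_rot: [-0.016, 0.794, 0.607, 0.032]
contact_force: [0.2, 0.6, -0.4]
width: -0.0001
```

```bash
python3 - <<'E'
from h import *
s=get_state();print(s["position"],s["ee_rot"],s["qpos"])
im=get_image("side");w=masks_of(im,"wrench")
for m in w[:1]:
    ys,xs=np.nonzero(m["region"]);i=xs.argmin();print(m["p"],at(im,(xs[i],ys[i]),.005),at(im,(xs.max(),ys[xs.argmax()]),.005))
print([(m["p"],m["xy"]) for m in masks_of(im,"paddle")])
E
```

```text
[ 0.60447909 -0.34438026  0.16784642] [-0.01622137  0.79386133  0.60704005  0.0319912 ] [-0.65649022  0.48718141  1.28940289  0.07150231  1.38031171 -1.97621605]
[(0.56, [252.0, 243.9]), (0.54, [316.1, 195.2])]
```

Request:
{"api": "play_rows", "payload": {
  "series": [
    {"fingers": 1, "dx": 12, "dy": 6, "dz": -15, "turn": 0},
    {"fingers": 1, "dx": 8, "dy": 5, "dz": -28, "turn": 0},
    {"fingers": 1, "dx": 0, "dy": 0, "dz": -30, "turn": 0},
    {"fingers": 1, "dx": 0, "dy": 0, "dz": -28, "turn": 0},
    {"fingers": 1, "dx": 0, "dy": 0, "dz": -20, "turn": 0},
    {"fingers": 1, "dx": 0, "dy": 0, "dz": -10, "turn": 0},
    {"fingers": 1, "dx": 0, "dy": 0, "dz": 0, "turn": 0}
  ]
}}

```text
clock: 22.47
position: [0.6287, -0.3105, 0.0306]
ee_rot: [-0.02, 0.789, 0.613, 0.035]
contact_force: [-0.8, 0.2, 0.9]
width: -0.0001
```

Request:
{"api": "play_rows", "payload": {
  "series": [
    {"fingers": 1, "dx": 0, "dy": -8, "dz": -6, "turn": 0},
    {"fingers": 1, "dx": 0, "dy": -8, "dz": -6, "turn": 0},
    {"fingers": 1, "dx": -10, "dy": 0, "dz": -2, "turn": 0},
    {"fingers": 1, "dx": -12, "dy": 0, "dz": 0, "turn": 0},
    {"fingers": 1, "dx": -12, "dy": 2, "dz": 0, "turn": 0},
    {"fingers": 1, "dx": -12, "dy": 3, "dz": 0, "turn": 0}
  ]
}}

```text
clock: 22.97
position: [0.5868, -0.3231, 0.0189]
ee_rot: [-0.014, 0.788, 0.614, 0.037]
contact_force: [3.8, 0.1, -1.5]
width: -0.0
```

Contact with the lever at 3.8 N. Sweeping it back.

Request:
{"api": "play_rows", "payload": {
  "series": [
    {"fingers": 1, "dx": -13, "dy": 2, "dz": 0, "turn": 0},
    {"fingers": 1, "dx": -12, "dy": 5, "dz": 0, "turn": 0},
    {"fingers": 1, "dx": -12, "dy": 7, "dz": 0, "turn": 0},
    {"fingers": 1, "dx": -11, "dy": 9, "dz": 0, "turn": 0},
    {"fingers": 1, "dx": -9, "dy": 11, "dz": 0, "turn": 0},
    {"fingers": 1, "dx": -8, "dy": 12, "dz": 0, "turn": 0}
  ]
}}

```text
clock: 23.47
position: [0.5238, -0.2878, 0.0283]
ee_rot: [0.003, 0.792, 0.609, 0.042]
contact_force: [1.2, -2.4, -1.3]
width: 0.0003
```

Request:
{"api": "play_rows", "payload": {
  "series": [
    {"fingers": 1, "dx": -5, "dy": 12, "dz": -8, "turn": 0},
    {"fingers": 1, "dx": -5, "dy": 12, "dz": -4, "turn": 0},
    {"fingers": 1, "dx": -4, "dy": 13, "dz": -2, "turn": 0},
    {"fingers": 1, "dx": -2, "dy": 13, "dz": -1, "turn": 0},
    {"fingers": 1, "dx": -1, "dy": 13, "dz": -1, "turn": 0}
  ]
}}

```text
clock: 23.88
position: [0.5083, -0.2344, 0.0217]
ee_rot: [0.019, 0.794, 0.607, 0.044]
contact_force: [1.3, -2.5, -1.3]
width: -0.0001
```

Request:
{"api": "play_rows", "payload": {
  "series": [
    {"fingers": 1, "dx": -2, "dy": 12, "dz": -2, "turn": 0},
    {"fingers": 1, "dx": -1, "dy": 10, "dz": -1, "turn": 0},
    {"fingers": 1, "dx": 0, "dy": 5, "dz": 0, "turn": 0},
    {"fingers": 1, "dx": 0, "dy": 4, "dz": 0, "turn": 0},
    {"fingers": 1, "dx": 0, "dy": 4, "dz": 0, "turn": 0}
  ]
}}

```text
clock: 24.3
position: [0.5064, -0.2144, 0.0211]
ee_rot: [0.036, 0.789, 0.613, 0.036]
contact_force: [-3.2, -16.3, -3.7]
width: -0.0002
```

At the shut stop with 16 N. Backing off, rising clear and taking a final look.

Request:
{"api": "play_rows", "payload": {
  "series": [
    {"fingers": 1, "dx": 0, "dy": -10, "dz": 0, "turn": 0},
    {"fingers": 1, "dx": 0, "dy": -20, "dz": 0, "turn": 0},
    {"fingers": 1, "dx": 0, "dy": -10, "dz": 15, "turn": 0},
    {"fingers": 1, "dx": 0, "dy": 0, "dz": 35, "turn": 0},
    {"fingers": 1, "dx": 0, "dy": 0, "dz": 35, "turn": 0},
    {"fingers": 1, "dx": -10, "dy": 0, "dz": 35, "turn": 0},
    {"fingers": 1, "dx": -20, "dy": 0, "dz": 35, "turn": 0},
    {"fingers": 1, "dx": -25, "dy": 0, "dz": 30, "turn": 0},
    {"fingers": 1, "dx": -25, "dy": 0, "dz": 20, "turn": 0},
    {"fingers": 1, "dx": -25, "dy": 0, "dz": 10, "turn": 0},
    {"fingers": 1, "dx": 0, "dy": 0, "dz": 0, "turn": 0}
  ]
}}

```text
clock: 25.22
position: [0.3871, -0.2386, 0.238]
ee_rot: [0.018, 0.787, 0.616, 0.034]
contact_force: [-0.1, 0.5, -0.5]
width: 0.0
```

```bash
python3 - <<'E'
from h import *
s=get_state();print(s["clock"],s["position"],s["contact_force"])
t=get_image("top")
for l in("lever","roll_mid","paddle","wrench","tin"):print(l,[(round(m["p"],2),np.round(m["xy"]).tolist(),np.round(at(t,m["xy"],.05)[:2],3)) for m in masks_of(t,l)[:3]])
print(proj(t,[.607,-.218,.069]),proj(t,[.481,-.184,.058]))
sd=get_image("side")
a=cv2.resize(t["pixels"][140:290,180:480],(600,300),interpolation=3);b=cv2.resize(sd["pixels"][150:350,200:500],(450,300),interpolation=3);b=cv2.copyMakeBorder(b,0,0,0,150,0)
cv2.imwrite("pics/fin.png",np.vstack([a,b])[:,:,::-1])
E
```

```text
25.2167 [ 0.3870928  -0.2385745   0.23796108] [-0.06265319  0.50508138 -0.53085421]
lever [(0.81, [372.0, 200.0], array([ 0.565, -0.198]))]
roll_mid [(0.86, [443.0, 211.0], array([ 0.523, -0.438])), (0.73, [196.0, 264.0], array([0.361, 0.399])), (0.61, [443.0, 233.0], array([ 0.449, -0.432]))]
paddle [(0.4, [286.0, 197.0], array([0.582, 0.096]))]
wrench [(0.83, [391.0, 154.0], array([ 0.727, -0.269])), (0.32, [295.0, 201.0], array([0.57 , 0.066]))]
tin [(0.19, [377.0, 201.0], array([ 0.562, -0.215]))]
[np.float64(378.3690878344713), np.float64(187.2848195773899)] [np.float64(369.3544138600157), np.float64(224.81494445950764)]
```

View pics/fin.png

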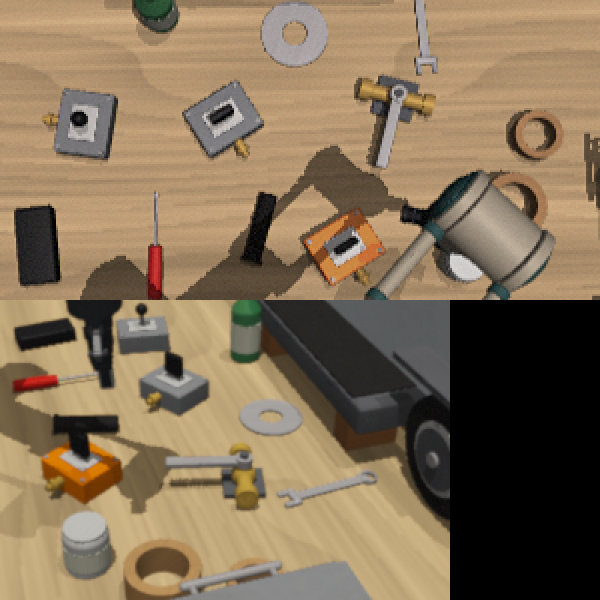

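```bash
python3 -c "from rig import sign_off; print(sign_off())"
```

```text
the job is handed in; nothing more can be done
None
```

The job is handed in, at about 25 s on the clock. The steps were done in the order asked.

- **Roll:** I gripped the larger roll by its wall and moved it to about (0.42, -0.41), roughly 0.27 m from the valve's axis against the 0.185 m needed. It lies flat and clear of the tin and the small roll.
- **Lever open:** My first sweep missed. The fingertips stood about 15 mm higher than I expected and passed over the lever without touching it. The repeat, lower down, turned it to the open stop (9.5 N), and its direction matched the calculated open position to about 0.1°.
- **Paddle:** I pushed it towards the outlet with about 5–6.5 N, which I estimate at 0.35–0.45 rad of lean, and held it for over two seconds. The lean was measured only roughly from the side picture. It sprang back upright.
- **Lever shut:** I pushed it back to the shut stop (16 N), and the final picture shows it in its original direction to within a pixel or two.

In the last pictures the stick box, the orange box, the small roll and the other items look undisturbed. The arm was clear, with about zero force. In the final top view the arm partly hid the roll and the tin, so I checked those in the side view. The network's detections of the tin and the paddle there were weak (0.19 and 0.4), so I relied on the pictures for those two.

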